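# Lay the foiled glass on its suncatcher patterns

## Robot

A 7-joint arm with a two-finger parallel gripper is mounted at the origin on the work surface. World frame = base frame: x ahead of the robot, y to its left, z up, the work surface at z = 0. Lengths are in mm, angles in rad, forces in N, time in s.
With the tool pointing down it reaches from about 425 to 875 mm from the base axis. Payload 4.7 kg.
Tool frame: the origin (TCP) lies midway between the tips of the shut fingers; the grasp point (between the pads) lies 19 mm behind it (arm.hold_point_z is the distance from the TCP to the grasp point, in mm); z points along the fingers, y is the direction in which the jaws open and shut (so a half turn about z gives the same grasp; the last joint's range is limited). The gripper opens to 87 mm and grips with 3 to 60 N. Pads are 19 mm wide; open, the fingers measure 117 mm over their backs; the gripper's body (75 mm by 190 mm) begins 51 mm behind the grasp point.
Start: joints at [1.351, 0.321, -0.07, 1.45, 0.023, 1.371, -0.057], TCP at [150.567, -632.341, 222.587] pointing down, gripper open.
Joint ranges: [-2.86, 2.86], [-0.3, 2.09], [-1.38, 1.24], [0.06, 2.45], [-1.56, 4.7], [0.09, 2.05], [-2.69, 2.69]. Speed limits (rad/s): [2.57, 2.57, 3.14, 3.14, 3.14, 3.14, 3.14].

## Interface

Orientations are given as a rotation vector (axis times angle).
In Python, from workcell import arm gives the robot as it stands.
- The arm moves only by the tool apply_moves, never from a script. Its argument "targets" is a list that holds one entry, the list of rows, each a list of 5 numbers: the finger opening in m, from 0 to 0.087, then the shift along the tool's x, y, z in m, then the turn about the tool's z in degrees. In form: [[[gripper, tx, ty, tz, turn], ...]]. A call has 1 to 5 rows; each row is the pose to reach, as a shift and turn from the pose commanded when the call began, along the tool's axes at that moment; what a row does not reach only later rows make up. A row lasts 1/8 s, in which the tool goes at most 62.5 mm and 10.7 degrees, less where a joint would pass 70% of its speed; a pose out of reach is approached as far as the arm can. A call with a gripper value outside its range is refused whole. The fingers move at their own pace and stop on an object; "squeeze" is the grip in N (left out, the last holds). Time passes only in rows, so rows that repeat a pose let the fingers close. It gives the time, the measured TCP pose, the force and the opening at its end, in the units of the state.
- arm.get_state(): the state, without advancing time (a new reading comes with each control period).
- arm.get_image(name): name is "scene" or "top" or "wrist"; returns the picture (420x560x3 uint8, red, green, blue); there is no depth.
- arm.camera_model(name): a dict with "fovy" (degrees; the focal length in pixels is half the picture's height over the tangent of half this angle, whatever the lens; pixels are square), "cx", "cy" (the principal point, pixels), "rvec" (rotation vector, rad) and "tvec" (3), from world to camera coordinates, as OpenCV has them. Camera axes: x right, y down, z forward; pixel columns grow to the right and rows downward; lengths in mm; the calibration is good to about 2 mm. A picture is of the moment at which its call begins: read the wrist's pose just before it. camera_model takes no time and is no camera call; for the wrist camera it gives the pose at the moment of the call.
- arm.finish_job(): hands the job in, once; it reports no verdict.
Trained networks look in the newest picture that a camera, given by its name, has taken for a name from the list of things; names that differ only in an ending like _2 or _b are one class to them, and where a whole thing is asked for, a point or a joint stands for the part that bears it (a point fixed in the world has none). Each returns a list of dicts, best first, with "p" (0 to 1); they miss things now and then, are a little off and sometimes report something else, mostly with a low value. They report only what shows in the picture. A call takes as long as a camera call.
- arm.spot_in(camera, thing): "uv" ([column, row] in pixels, amid what is visible of it).
The state is a dict: "time_s": time; "joint_pos": joint angles; "joint_vel": joint speeds; "effort": joint torques, N m; "position": TCP position; "tcp_rot": TCP orientation; "force": force on the tool from outside, world axes, zero at the start; "ft_torque": the same for the moment, N m; "grip_width": finger opening in mm.
Only numpy, scipy, OpenCV 4.12 (cv2) and the standard library are available. Lean on these libraries where they do the work, as an engineer would, in place of code of your own. Each camera call takes 0.05 s, during which the arm holds its last target.

## Task

Four foiled glass pieces are scattered on the stained-glass bench beside the taped-down paper patterns of four suncatchers: lay each piece flat on the pattern whose bold centre outline has its shape, centred on the outline and turned to match it, ready for soldering. Set every piece down on the bench rather than dropping it, and leave the single foil roll and the little flux jar that stand among them where they are.

Things in the scene. Friction and masses are not known exactly. Their poses are not given: they have to be found in the camera images.
- glass_round: Pale grey-green opal glass, a round disc 56 mm across, 9 mm thick, upright edges and top rim in copper foil; 40 to 90 g, lying flat. Origin: centre of its underside, z up. Any yaw looks the same.
- glass_bar: Pale grey-green opal glass, a rectangle 76 x 40 mm, 9 mm thick, upright edges and top rim in copper foil; 40 to 90 g, lying flat. Origin: centre of its underside, z up. x runs along its 76 mm length, y across its 40 mm width; a half turn looks the same.
- glass_diamond: Pale grey-green opal glass, a diamond (rhombus), 86 x 50 mm corner to corner, 9 mm thick, upright edges and top rim in copper foil; 40 to 90 g, lying flat. Origin: centre of its underside, z up. x runs along the 86 mm diagonal; a half turn looks the same. Its parallel sides are 43 mm apart, along lines through the centre at +1.044 and -1.044 rad from x.
- glass_petal: Pale grey-green opal glass, a petal (pointed oval), 88 mm tip to tip, 44 mm across its middle, where the sides run parallel for 14 mm, 9 mm thick, upright edges and top rim in copper foil; 40 to 90 g, lying flat. Origin: centre of its underside, z up. x runs from tip to tip, y across; a half turn looks the same.
- pattern_round: White paper sheet, 116 mm square, taped flat and fixed (under 1 mm thick, no obstacle: a piece on it rests at bench height), with thin lines and, in its centre, the bold black outline of a circle 56 mm across. Origin: centre of sheet and outline, at bench height, z up. 
- pattern_bar: White paper sheet, 116 mm square, taped flat and fixed (under 1 mm thick, no obstacle: a piece on it rests at bench height), with thin lines and, in its centre, the bold black outline of a rectangle 76 x 40 mm. Origin: centre of sheet and outline, at bench height, z up. x runs along the outline's length.
- pattern_diamond: White paper sheet, 116 mm square, taped flat and fixed (under 1 mm thick, no obstacle: a piece on it rests at bench height), with thin lines and, in its centre, the bold black outline of a diamond (rhombus) 86 x 50 mm from corner to corner. Origin: centre of sheet and outline, at bench height, z up. x runs along the outline's 86 mm diagonal.
- pattern_petal: White paper sheet, 116 mm square, taped flat and fixed (under 1 mm thick, no obstacle: a piece on it rests at bench height), with thin lines and, in its centre, the bold black outline of a pointed oval 88 mm from tip to tip, 44 mm across. Origin: centre of sheet and outline, at bench height, z up. x runs from tip to tip of the outline.
- foil_roll: Roll of copper foil tape lying flat, a ring 92 mm outside, 76 mm inside, 13 mm tall, copper with a violet core. Origin: centre of its underside. Loose; a bystander, not to be shifted.
- flux_jar: Small squat jar, 44 mm across, 41 mm tall, off-white with a black lid, standing upright. Origin: centre of its underside. Loose; a bystander, not to be shifted.

How it is judged:
By the outcome, as a careful person would: the job done as asked, in the order asked, and still so for the second after the job is handed in, with the robot touching nothing.
It also fails if it takes over 128 s, if anything falls off the work surface, if the arm or the gripper's body presses on something with over 40 N, if the wrist force passes 120 N, or if a joint passes its speed limit or range.

## Working session

There is one attempt and no reset: what is moved stays moved. The work goes in short steps, Python scripts to look and compute and a tool call to move; the robot and the scene stay as the last step left them, time stands still between calls to the robot, and variables do not carry over. Pictures are saved under pics/ and viewed, and the job is handed in when it is done.

Besides the shell and the picture viewer there is one more tool, called after "Call:" in YAML: its name, and indented under it one key for each argument. apply_moves: Moves the arm, as the interface text tells. Its arguments: {"type":"object","properties":{"targets":{"type":"array","items":{"type":"array","items":{"type":"array","items":{"type":"number"}}}},"squeeze":{"type":"number"}},"required":["targets"]}

```bash
ls; mkdir -p pics
python3 - <<'E'
from workcell import arm
import cv2
s=arm.get_state();print({k:s[k] for k in('time_s','position','tcp_rot','grip_width')})
for n in('top','scene','wrist'):
    print(n,arm.camera_model(n))
    cv2.imwrite(f'pics/{n}0.png',arm.get_image(n)[:,:,::-1])
E
```

```text
pics
{'time_s': 0.0, 'position': array([ 150.39176237, -631.8016972 ,  221.49049231]), 'tcp_rot': array([-3.11831462e+00, -3.66265168e-01,  5.48280887e-04]), 'grip_width': 87.19129803554083}
top {'fovy': 49.6753785303124, 'cx': 278.1346987659155, 'cy': 215.30678186700965, 'rvec': array([ 2.09012267, -2.1228084 ,  0.178471  ]), 'tvec': array([ 26.30955964, 510.30655416, 976.32902055])}
scene {'fovy': 55.490241734919785, 'cx': 275.331051862611, 'cy': 210.90601103277214, 'rvec': array([ 1.98056748,  1.83742824, -0.50451755]), 'tvec': array([ -50.87878686, -420.69282214, 1273.54302461])}
wrist {'fovy': 58.001899492340215, 'cx': 278.3390061430784, 'cy': 207.35574719157137, 'rvec': array([-2.27614   ,  1.79850321,  0.26624974]), 'tvec': array([-649.17493167,  -35.32444255,  390.90744534])}
```

View pics/top0.png

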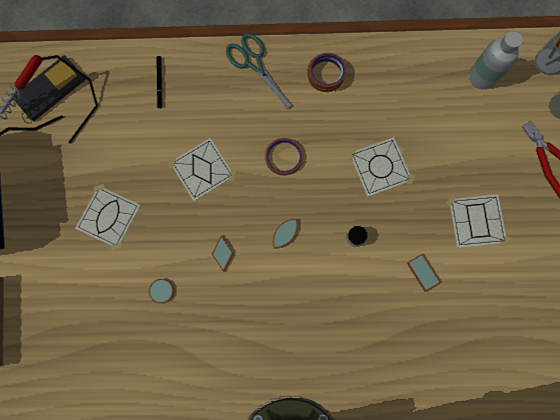

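View pics/scene0.png

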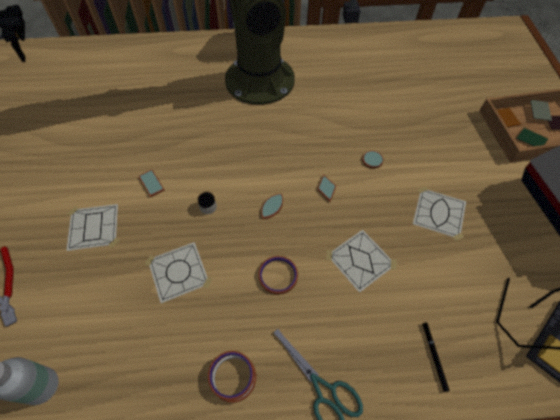

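View pics/wrist0.png

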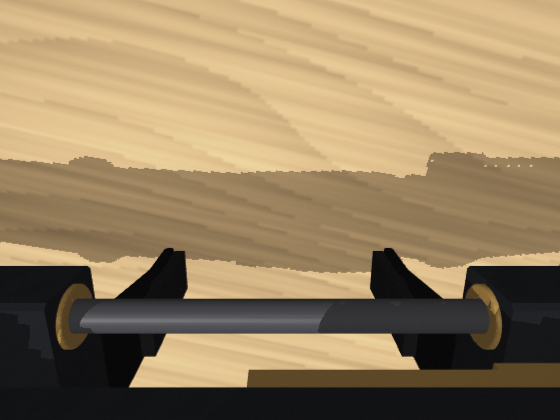

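```bash
cat > h.py <<'E'
import numpy as np, cv2
from workcell import arm
from scipy.spatial.transform import Rotation as R
def cam(n):
    m=arm.camera_model(n); f=210/np.tan(np.radians(m['fovy']/2))
    K=np.array([[f,0,m['cx']],[0,f,m['cy']],[0,0,1.]])
    return K,R.from_rotvec(m['rvec']).as_matrix(),np.array(m['tvec'],float)
def ray(c,uv):
    K,Rm,t=c; uv=np.atleast_2d(uv).astype(float)
    d=np.c_[uv,np.ones(len(uv))]@np.linalg.inv(K).T@Rm
    return -Rm.T@t,d
def plane(c,uv,z):
    o,d=ray(c,uv); s=(z-o[2])/d[:,2]; return o+d*s[:,None]
def proj(c,P):
    K,Rm,t=c; q=(np.atleast_2d(P)@Rm.T+t)@K.T; return q[:,:2]/q[:,2:]
def tri(obs):
    A=np.zeros((3,3));b=np.zeros(3)
    for c,uv in obs:
        o,d=ray(c,uv);d=d[0]/np.linalg.norm(d[0]);M=np.eye(3)-np.outer(d,d);A+=M;b+=M@o
    return np.linalg.solve(A,b)
def shape(mask,c,z):
    "metric area/centre/yaw/extent from filled mask"
    cn=max(cv2.findContours(mask.astype(np.uint8),cv2.RETR_EXTERNAL,cv2.CHAIN_APPROX_NONE)[0],key=cv2.contourArea)
    P=plane(c,cn[:,0,:],z)[:,:2]
    m=cv2.moments(((P-P.mean(0))).astype(np.float32).reshape(-1,1,2))
    ctr=np.array([m['m10'],m['m01']])/m['m00']+P.mean(0)
    yaw=.5*np.arctan2(2*m['mu11'],m['mu20']-m['mu02'])
    a=np.array([np.cos(yaw),np.sin(yaw)]);b=np.array([-a[1],a[0]])
    return ctr,yaw,np.ptp(P@a),np.ptp(P@b),abs(m['m00'])
E
python3 - <<'E'
from h import *
obs={}
for n in('top','scene'):
    c=cam(n); im=cv2.imread(f'pics/{n}0.png')
    for t in ['glass_round','glass_bar','glass_diamond','glass_petal','pattern_round','pattern_bar','pattern_diamond','pattern_petal','foil_roll','flux_jar']:
        arm.get_image(n) if 0 else None
        print(n,t,[(np.round(d['uv']).tolist(),round(d['p'],2)) for d in arm.spot_in(n,t)[:3]])
    B,G,Rr=[im[:,:,i].astype(int) for i in range(3)]
    g=((G>Rr+8)&(B>Rr-5)).astype(np.uint8)
    k,l,st,ce=cv2.connectedComponentsWithStats(g)
    for i in range(1,k):
        if 80<st[i,4]<800: print(' glass',np.round(ce[i],1),st[i,4],[np.round(x,2) for x in shape(l==i,c,9)])
    gr=im.min(2)
    w=(gr>120).astype(np.uint8)
    k,l,st,ce=cv2.connectedComponentsWithStats(w,connectivity=4)
    for i in range(1,k):
        if 120<st[i,4]<900: 
            print(' white',np.round(ce[i],1),st[i,4],[np.round(x,2) for x in shape(l==i,c,0)])
E
```

```text
top glass_round [([161.0, 292.0], 0.91)]
top glass_bar [([423.0, 272.0], 0.8)]
top glass_diamond [([162.0, 292.0], 0.7), ([220.0, 254.0], 0.64)]
top glass_petal [([286.0, 235.0], 0.8), ([284.0, 143.0], 0.15)]
top pattern_round [([380.0, 167.0], 0.96)]
top pattern_bar [([477.0, 222.0], 0.92)]
top pattern_diamond [([204.0, 171.0], 0.92)]
top pattern_petal [([108.0, 218.0], 0.9)]
top foil_roll [([292.0, 167.0], 0.7)]
top flux_jar [([358.0, 236.0], 0.9)]
 glass [247.   53.4] 543 [array([941.8 ,  94.73]), np.float64(0.46), np.float64(117.81), np.float64(92.97), np.float64(6445.14)]
 glass [547.2  61.5] 329 [array([ 895.03, -652.41]), np.float64(0.26), np.float64(62.45), np.float64(60.42), np.float64(1829.35)]
 glass [486.9  70.2] 394 [array([ 876.  , -502.52]), np.float64(0.8), np.float64(74.11), np.float64(62.91), np.float64(2298.57)]
 glass [284.8 232.7] 376 [array([477.22,   4.21]), np.float64(-0.66), np.float64(77.16), np.float64(37.13), np.float64(1882.02)]
 glass [221.9 252.8] 278 [array([432.54, 151.45]), np.float64(0.05), np.float64(67.97), np.float64(37.65), np.float64(1348.72)]

[... 7094 characters left out ...]
63.94), np.float64(39.02), np.float64(1256.81)]
 white [161.7 264.9] 238 [array([ 620.33, -265.51]), np.float64(-0.48), np.float64(62.72), np.float64(38.58), np.float64(1197.34)]
 white [177.8 271.1] 310 [array([ 639.12, -227.02]), np.float64(-0.83), np.float64(48.38), np.float64(47.98), np.float64(1656.51)]
 white [194.6 277. ] 279 [array([ 657.01, -187.36]), np.float64(-0.45), np.float64(62.68), np.float64(40.01), np.float64(1406.61)]
 white [168.9 287.1] 266 [array([ 677.37, -245.84]), np.float64(1.12), np.float64(61.28), np.float64(38.65), np.float64(1275.36)]
 white [ 15.1 377.5] 218 [array([ 848.17, -547.86]), np.float64(-0.21), np.float64(43.37), np.float64(27.21), np.float64(759.54)]
```

```bash
cat >> h.py <<'E'
def tcp():
    s=arm.get_state(); M=R.from_rotvec(s['tcp_rot']).as_matrix(); return s,M
def go(xyz,jaw=None):
    "print tool-frame shift (m) and turn (deg) to reach xyz with jaw axis azimuth jaw"
    s,M=tcp(); d=M.T@(np.array(xyz)-s['position'])/1000
    y=np.arctan2(M[1,1],M[0,1])
    az=np.arctan2(s['position'][1],s['position'][0]); azn=np.arctan2(xyz[1],xyz[0])
    turn=0
    if jaw is not None:
        # keep jaw near radial (j7~0)
        rel=(jaw-azn+np.pi/2)%np.pi-np.pi/2
        yt=azn+rel; turn=-np.degrees((yt-y+np.pi)%(2*np.pi)-np.pi)
        print('rel to radial deg',np.degrees(rel).round(1))
    print('t',round(s['time_s'],2),'pos',np.round(s['position'],1),'jaw az',round(np.degrees(y),1),'tilt',np.round(M[:,2],3),'j7',round(s['joint_pos'][6],2),'w',round(s['grip_width'],1))
    print('shift',np.round(d,4),'turn',round(turn,1))
E
python3 - <<'E'
from h import *
K,Rm,t=cam('wrist'); s,M=tcp()
print('cam in tool',M.T@(-Rm.T@t-s['position']),'fwd in tool',M.T@Rm[2],'camx in tool',M.T@Rm[0])
a=cam('top');b=cam('scene')
T={'round':((160.7,290.6),(372.8,158.2)),'bar':((423.8,272.1),(150.8,182)),'dia':((221.9,252.8),(326.5,187)),'pet':((284.8,232.7),(271.7,205)),
'Pround':((380.3,166.2),(177.8,271.1)),'Pbar':((477.6,220.5),(92.6,226.3)),'Pdia':((201.5,168.5),(360.8,259.3)),'Ppet':((107.1,216.3),(439.5,212.1))}
for k,(u,v) in T.items(): print(k,tri([(a,u),(b,v)]).round(1))
print('roll',plane(a,(286,157),13),'jar',plane(a,(358,236),41))
go((382,-310,200),0.505+np.pi/2)
E
```

```text
cam in tool [ 7.85416875e+01 -1.21921812e-01 -1.62175434e+02] fwd in tool [-2.88253153e-01  3.68616533e-04  9.57554168e-01] camx in tool [-6.34238171e-04  9.99999633e-01 -5.75881311e-04]
round [347.7 293.3   7.1]
bar [ 381.1 -311.1    4.9]
dia [432.8 152.8   6.2]
pet [477.6   5.    6.2]
Pround [ 637.9 -228.5   -3.4]
Pbar [ 500.4 -448.3   -4.3]
Pdia [641.1 206.6  -1.5]
Ppet [526.3 432.2  -1.5]
roll [[660.79571422  -1.41868782  13.        ]] jar [[ 461.70971287 -160.70181288   41.        ]]
rel to radial deg -22.0
t 1.15 pos [ 150.6 -632.3  222.6] jaw az -76.6 tilt [-0. -0. -1.] j7 -0.06 w 87.2
shift [ 0.2998 -0.2599  0.0226] turn -15.5
```

Call:
apply_moves:
  targets:
    - [[0.087,0.045,-0.039,0.0,-3],[0.087,0.09,-0.078,0.005,-6],[0.087,0.135,-0.117,0.01,-9],[0.087,0.18,-0.156,0.014,-12],[0.087,0.225,-0.195,0.018,-15.5]]

```text
time_s: 1.78
position: [325.3, -388.9, 204.8]
tcp_rot: [3.04, 0.786, 0.0]
force: [0.9, -0.1, 0.4]
grip_width: 86.8
```

Call:
apply_moves:
  targets:
    - [[0.087,0.055,-0.082,0.005,0],[0.087,0.055,-0.082,0.005,0],[0.087,0.055,-0.082,0.005,0]]

```text
time_s: 2.15
position: [333.5, -289.6, 199.8]
tcp_rot: [3.039, 0.791, -0.001]
force: [0.5, 0.2, 0.3]
grip_width: 87.0
```

Run:
```python
from h import *
go((382,-310,200),0.505+np.pi/2)
cv2.imwrite('pics/w1.png',arm.get_image('wrist')[:,:,::-1])
```

```text
rel to radial deg -22.0
t 2.15 pos [ 333.5 -289.6  199.8] jaw az -60.8 tilt [-0.    -0.001 -1.   ] j7 -0.37 w 87.0
shift [ 0.0324  0.0414 -0.0001] turn 0.2
```

View pics/w1.png

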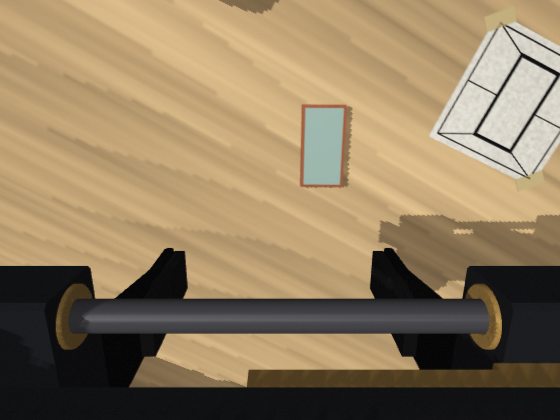

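Wrist picture: the bar piece sits at about (324,146), nearly aligned with the image columns; pattern_bar at (510,100).

```bash
cat >> h.py <<'E'
def wglass(name,z=9,fn=None,lo=300,hi=20000):
    c=cam(name); im=cv2.cvtColor(arm.get_image(name),cv2.COLOR_RGB2BGR)
    if fn: cv2.imwrite(fn,im)
    B,G,Rr=[im[:,:,i].astype(int) for i in range(3)]
    g=((G>Rr+8)&(B>Rr-5)).astype(np.uint8)
    k,l,st,ce=cv2.connectedComponentsWithStats(g); out=[]
    for i in range(1,k):
        if lo<st[i,4]<hi: 
            r=shape(l==i,c,z); out.append(r); print(' glass px',np.round(ce[i],1),[np.round(x,3).tolist() for x in r])
    return out
def wout(name,fn=None,lo=300,hi=20000,th=120,near=None):
    "white closed cells"
    c=cam(name); im=cv2.cvtColor(arm.get_image(name),cv2.COLOR_RGB2BGR)
    if fn: cv2.imwrite(fn,im)
    w=(im.min(2)>th).astype(np.uint8)
    k,l,st,ce=cv2.connectedComponentsWithStats(w,connectivity=4)
    for i in range(1,k):
        if lo<st[i,4]<hi:
            r=shape(l==i,c,0)
            if near is None or np.hypot(*(r[0]-near))<18: print(' cell px',np.round(ce[i],1),[np.round(x,3).tolist() for x in r])
E
python3 - <<'E'
from h import *
wglass('wrist'); wout('wrist',near=np.array([501,-447]))
E
```

```text
glass px [320.5 143.7] [[380.387, -310.279], 0.509, 70.242, 34.288, 2322.816]
 cell px [513.   99.3] [[499.962, -446.913], 0.078, 72.91, 36.76, 2595.276]
```

Call:
apply_moves:
  targets:
    - [[0.087,0.032,0.041,0.0,0],[0.087,0.032,0.041,0.05,0],[0.087,0.032,0.041,0.05,0]]

```text
time_s: 2.68
position: [378.0, -312.0, 146.0]
tcp_rot: [-3.036, -0.779, 0.007]
force: [-0.5, -0.5, 0.6]
grip_width: 87.0
```

Run:
```python
from h import *
wglass('wrist',fn='pics/w2.png')
go((382,-310,100),0.505+np.pi/2)
```

```text
glass px [279.4 188. ] [[380.467, -310.153], 0.501, 69.614, 34.31, 2327.228]
rel to radial deg -22.0
t 2.73 pos [ 379.2 -312.9  148.3] jaw az -61.2 tilt [-0.003  0.003 -1.   ] j7 -0.45 w 87.3
shift [ 0.0039 -0.001   0.0483] turn -0.1
```

Call:
apply_moves:
  targets:
    - [[0.087,0.002,-0.001,0.05,0],[0.087,0.002,-0.001,0.1,0],[0.087,0.002,-0.001,0.13,0],[0.087,0.002,-0.001,0.135,0],[0.087,0.002,-0.001,0.135,0]]

```text
time_s: 3.35
position: [382.8, -312.2, 16.3]
tcp_rot: [3.04, 0.782, 0.002]
force: [1.0, -0.3, 0.3]
grip_width: 87.2
```

Run:
```python
from h import *
go((380.5,-310.2,3),0.505+np.pi/2)
```

```text
rel to radial deg -21.9
t 3.35 pos [ 382.8 -312.2   16.3] jaw az -61.2 tilt [ 0.002 -0.002 -1.   ] j7 -0.53 w 87.2
shift [-0.0011 -0.0029  0.0133] turn -0.1
```

Call:
apply_moves:
  targets:
    - [[0.087,-0.001,-0.003,0.012,0],[0.087,-0.001,-0.003,0.012,0],[0.06,-0.001,-0.003,0.012,0],[0.03,-0.001,-0.003,0.012,0],[0.03,-0.001,-0.003,0.012,0]]
  squeeze: 15

```text
time_s: 3.98
position: [379.7, -308.7, 2.8]
tcp_rot: [3.042, 0.784, 0.0]
force: [-0.2, -0.2, -0.6]
grip_width: 65.0
```

Call:
apply_moves:
  targets:
    - [[0.03,0,0,0,0],[0.03,0,0,0,0],[0.03,0,0,0,0]]

```text
time_s: 4.35
position: [379.6, -308.7, 2.6]
tcp_rot: [3.042, 0.784, 0.0]
force: [0.2, 0.9, -0.0]
grip_width: 39.7
```

Run:
```python
from h import *
go((500.1,-447,80),0.075+np.pi/2)
```

```text
rel to radial deg -43.9
t 4.35 pos [ 379.6 -308.7    2.6] jaw az -61.1 tilt [ 0. -0. -1.] j7 -0.54 w 39.7
shift [ 0.0387  0.1793 -0.0774] turn 24.6
```

Call:
apply_moves:
  targets:
    - [[0.03,0,0,-0.01,0],[0.03,0,0,-0.045,0],[0.03,0.01,0.045,-0.077,6],[0.03,0.02,0.095,-0.077,14],[0.03,0.03,0.14,-0.077,22]]

```text
time_s: 4.97
position: [474.7, -418.6, 81.1]
tcp_rot: [3.135, 0.181, 0.002]
force: [-0.4, -0.5, -0.8]
grip_width: 40.1
```

Call:
apply_moves:
  targets:
    - [[0.03,0.02,0.03,0,2.6],[0.03,0.023,0.032,0,2.6]]

```text
time_s: 5.22
position: [501.0, -447.4, 79.5]
tcp_rot: [3.139, 0.116, 0.001]
force: [-0.5, 0.2, -0.7]
grip_width: 39.6
```

Run:
```python
from h import *
go((500.1,-447,80),0.075+np.pi/2)
wglass('wrist',fn='pics/w3.png',z=86); wout('wrist',near=np.array([501,-447]))
```

```text
rel to radial deg -43.9
t 5.22 pos [ 501.  -447.4   79.5] jaw az -85.8 tilt [ 0.001 -0.    -1.   ] j7 -0.91 w 39.6
shift [-0.0008 -0.0005 -0.0005] turn -0.1
 glass px [278.3 247.8] [[512.592, -446.605], 0.072, 47.532, 34.56, 1618.164]
 glass px [278.4 336.7] [[468.155, -449.912], -1.499, 34.062, 3.913, 125.9]
```

View pics/w3.png

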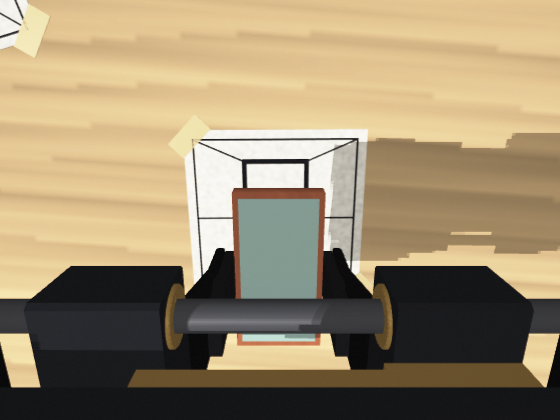

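Call:
apply_moves:
  targets:
    - [[0.03,-0.001,0,0.035,0],[0.03,-0.001,0,0.06,0],[0.03,-0.001,0,0.07,0],[0.03,-0.001,0,0.074,0],[0.03,-0.001,0,0.0755,0]]

```text
time_s: 5.95
position: [499.7, -446.0, 5.1]
tcp_rot: [3.138, 0.118, 0.002]
force: [0.1, 0.6, -0.0]
grip_width: 39.7
```

Run:
```python
from h import *
go((500.1,-447,3),0.075+np.pi/2)
print(arm.get_state()['force'])
arm.get_image('wrist')
cv2.imwrite('pics/w4.png',arm.get_image('wrist')[:,:,::-1])
```

```text
rel to radial deg -43.9
t 5.95 pos [ 499.7 -446.     5.1] jaw az -85.7 tilt [ 0.001 -0.001 -1.   ] j7 -0.93 w 39.7
shift [0.0004 0.001  0.0021] turn 0.0
[ 0.10356085  0.56350176 -0.04702133]
```

View pics/w4.png

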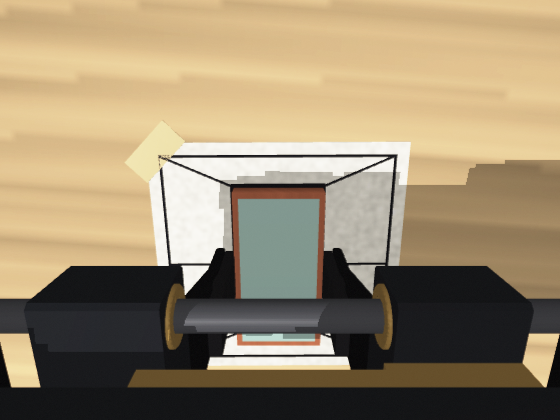

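Call:
apply_moves:
  targets:
    - [[0.03,0,0.0005,0.001,0],[0.03,0,0.0005,0.002,0],[0.03,0,0.0005,0.0025,0],[0.03,0,0.0005,0.0025,0]]

```text
time_s: 6.55
position: [499.4, -446.6, 2.6]
tcp_rot: [3.139, 0.118, 0.001]
force: [-1.8, 1.2, 4.8]
grip_width: 39.6
```

Call:
apply_moves:
  targets:
    - [[0.05,0,0,0,0],[0.06,0,0,0,0],[0.06,0,0,0,0],[0.06,0,0,0,0]]

```text
time_s: 7.05
position: [499.1, -446.2, 1.3]
tcp_rot: [-3.139, -0.118, 0.0]
force: [0.5, 0.5, 0.8]
grip_width: 59.2
```

Call:
apply_moves:
  targets:
    - [[0.06,0,0,-0.02,0],[0.06,0,0,-0.07,0],[0.06,0,0,-0.13,0],[0.06,0,0,-0.17,0],[0.06,0,0,-0.17,0]]

```text
time_s: 7.68
position: [501.7, -447.9, 178.3]
tcp_rot: [3.132, 0.118, 0.012]
force: [-0.2, 0.7, -0.7]
grip_width: 60.0
```

Run:
```python
from h import *
go((478,5,150),-.67+np.pi/2)
wglass('wrist',fn='pics/w5.png')
```

```text
rel to radial deg 51.0
t 7.67 pos [ 501.7 -447.9  178.3] jaw az -85.7 tilt [ 0.008 -0.007 -1.   ] j7 -0.89 w 60.0
shift [ 0.0102 -0.4536  0.025 ] turn -137.3
 glass px [274.8 187.1] [[499.275, -446.36], 0.076, 69.431, 34.089, 2293.134]
```

View pics/w5.png

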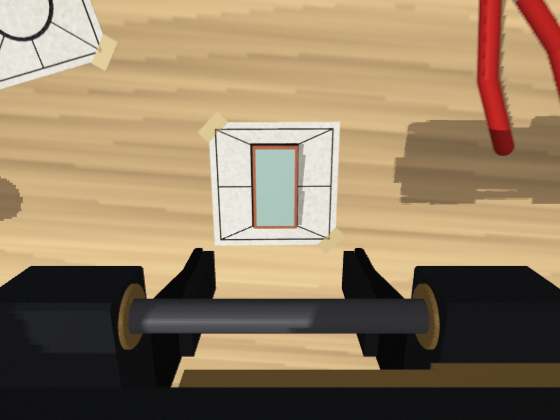

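Call:
apply_moves:
  targets:
    - [[0.087,0.002,-0.06,0,-10],[0.087,0.004,-0.12,0,-20],[0.087,0.006,-0.18,0,-30],[0.087,0.008,-0.24,0,-40],[0.087,0.008,-0.3,0.0,-50]]

```text
time_s: 8.35
position: [483.6, -144.3, 170.6]
tcp_rot: [-2.79, -1.441, 0.002]
force: [1.1, -0.4, 0.8]
grip_width: 86.4
```

Run:
```python
from h import *
go((478,5,150),-.67+np.pi/2)
```

```text
rel to radial deg 51.0
t 8.35 pos [ 483.6 -144.3  170.6] jaw az -35.4 tilt [-0.002  0.    -1.   ] j7 -0.42 w 86.4
shift [ 0.1185 -0.0909  0.0207] turn -87.0
```

Call:
apply_moves:
  targets:
    - [[0.087,0.04,-0.031,0.005,-10],[0.087,0.08,-0.062,0.01,-20],[0.087,0.118,-0.091,0.018,-30],[0.087,0.118,-0.091,0.018,-40],[0.087,0.118,-0.091,0.018,-50]]

```text
time_s: 8.98
position: [478.5, 3.2, 152.5]
tcp_rot: [-1.917, -2.487, 0.002]
force: [-0.5, -0.6, -0.3]
grip_width: 86.8
```

Call:
apply_moves:
  targets:
    - [[0.087,0,0,0,-10],[0.087,0,0,0,-20],[0.087,0,0,0,-30],[0.087,0,0,0,-37],[0.087,0,0,0,-37]]

```text
time_s: 9.6
position: [478.8, 2.4, 152.7]
tcp_rot: [-1.043, -2.962, 0.001]
force: [-0.8, 0.3, 0.5]
grip_width: 87.1
```

Run:
```python
from h import *
r=wglass('wrist',fn='pics/w6.png')
for x in r: go((*x[0],16),x[1]+np.pi/2)
```

```text
glass px [400.7  25.6] [[435.689, 151.954], 0.261, 61.595, 41.088, 1295.927]
 glass px [280.4 187.7] [[476.435, 5.385], -0.668, 79.483, 37.663, 2081.701]
rel to radial deg 85.8
t 9.65 pos [479.    2.4 152.9] jaw az 51.2 tilt [-0.001  0.    -1.   ] j7 0.81 w 87.0
shift [0.1273 0.0895 0.137 ] turn -53.8
rel to radial deg 51.1
t 9.65 pos [479.    2.4 152.9] jaw az 51.2 tilt [-0.001  0.    -1.   ] j7 0.81 w 87.0
shift [0.0037 0.0008 0.1369] turn -0.6
```

View pics/w6.png

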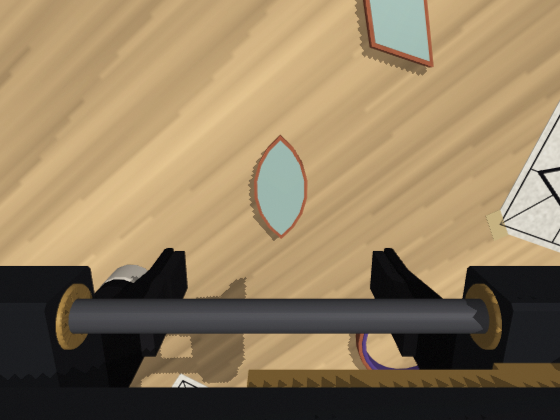

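Petal centred under the gripper at (280,188), clear of jar and roll.

Call:
apply_moves:
  targets:
    - [[0.087,0.003,0.001,0.05,-0.6],[0.087,0.003,0.001,0.1,-0.6],[0.087,0.003,0.001,0.13,-0.6],[0.087,0.003,0.001,0.137,-0.6],[0.087,0.003,0.001,0.137,-0.6]]

```text
time_s: 10.28
position: [478.1, 5.2, 16.8]
tcp_rot: [-1.027, -2.969, -0.0]
force: [0.5, 0.3, 0.3]
grip_width: 86.8
```

Run:
```python
from h import *
go((477,5.2,3),-.668+np.pi/2)
```

```text
rel to radial deg 51.1
t 10.28 pos [478.1   5.2  16.8] jaw az 51.8 tilt [-0.  0. -1.] j7 0.67 w 86.8
shift [ 0.0009 -0.0007  0.0138] turn 0.1
```

Call:
apply_moves:
  targets:
    - [[0.08,0.001,-0.0005,0.01,0],[0.07,0.001,-0.0005,0.013,0],[0.06,0.001,-0.0005,0.013,0],[0.045,0.001,-0.0005,0.013,0],[0.035,0.001,-0.0005,0.013,0]]

```text
time_s: 10.9
position: [477.1, 5.3, 3.7]
tcp_rot: [1.025, 2.969, -0.0]
force: [-0.3, 0.5, -0.3]
grip_width: 48.1
```

Call:
apply_moves:
  targets:
    - [[0.035,0,0,0,0],[0.035,0,0,0,0],[0.035,0,0,0,0],[0.035,0,0,0,0]]

```text
time_s: 11.4
position: [477.1, 5.3, 3.7]
tcp_rot: [1.025, 2.969, -0.0]
force: [0.3, 0.2, 2.4]
grip_width: 43.5
```

Run:
```python
from h import *
go((526,431.5,80),-.45+np.pi/2)
```

```text
rel to radial deg 24.9
t 11.4 pos [477.1   5.3   3.7] jaw az 51.9 tilt [ 0. -0. -1.] j7 0.65 w 43.5
shift [ 0.2245  0.3656 -0.0764] turn -12.3
```

Call:
apply_moves:
  targets:
    - [[0.035,0,0,-0.012,0],[0.035,0,0,-0.06,0],[0.035,0.025,0.04,-0.09,-3],[0.035,0.055,0.09,-0.09,-6],[0.035,0.085,0.138,-0.09,-9]]

```text
time_s: 12.02
position: [495.9, 167.6, 94.9]
tcp_rot: [0.788, 3.039, 0.0]
force: [0.5, 0.2, -1.2]
grip_width: 43.4
```

Run:
```python
from h import *
go((526,431.5,95),-.45+np.pi/2)
```

```text
rel to radial deg 24.9
t 12.03 pos [495.9 167.6  94.9] jaw az 60.9 tilt [ 0.002 -0.001 -1.   ] j7 0.5 w 43.4
shift [ 1.020e-01  2.453e-01 -1.000e-04] turn -3.3
```

Call:
apply_moves:
  targets:
    - [[0.035,0.02,0.048,0,-1],[0.035,0.04,0.096,0,-2],[0.035,0.055,0.135,0,-3.3],[0.035,0.06,0.145,0,-3.3],[0.035,0.06,0.145,0,-3.3]]

```text
time_s: 12.65
position: [512.8, 322.4, 93.5]
tcp_rot: [-0.7, -3.062, 0.001]
force: [-0.4, -1.2, -0.3]
grip_width: 43.7
```

Run:
```python
from h import *
wout('wrist',near=np.array([526,431.5]),fn='pics/w7.png')
wout('wrist',near=np.array([641,206]))
go((526,431.5,95),-.45+np.pi/2)
```

```text
cell px [431.4 158.6] [[525.336, 430.999], -0.452, 82.713, 41.032, 2358.856]
rel to radial deg 24.9
t 12.75 pos [513.6 320.3  93.4] jaw az 64.1 tilt [-0.    -0.002 -1.   ] j7 0.23 w 43.4
shift [ 0.0374  0.1055 -0.0018] turn -0.1
```

View pics/w7.png

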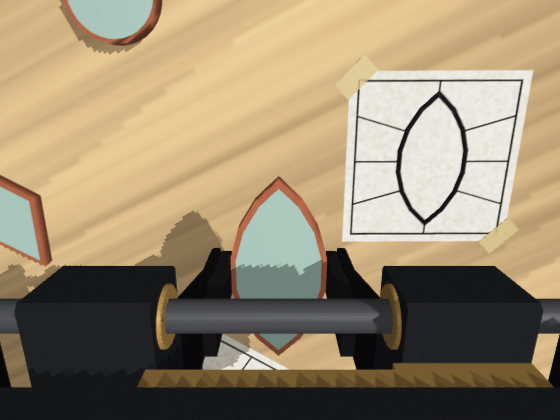

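Call:
apply_moves:
  targets:
    - [[0.035,0.018,0.05,0,0],[0.035,0.036,0.1,0,0],[0.035,0.037,0.105,0.03,0],[0.035,0.037,0.105,0.05,0],[0.035,0.037,0.105,0.05,0]]

```text
time_s: 13.38
position: [525.7, 429.2, 41.2]
tcp_rot: [-0.705, -3.06, 0.008]
force: [-0.3, -0.6, -0.2]
grip_width: 43.9
```

Run:
```python
from h import *
go((525.6,431.2,5),-.452+np.pi/2)
```

```text
rel to radial deg 24.7
t 13.38 pos [525.7 429.2  41.2] jaw az 64.1 tilt [-0.003 -0.004 -1.   ] j7 0.06 w 43.9
shift [0.0009 0.0019 0.0362] turn -0.0
```

Call:
apply_moves:
  targets:
    - [[0.035,0,0.001,0.02,0],[0.035,0,0.001,0.03,0],[0.035,0,0.001,0.034,0],[0.035,0,0.001,0.034,0]]

```text
time_s: 13.88
position: [526.0, 433.7, 9.3]
tcp_rot: [-0.701, -3.062, 0.0]
force: [0.3, 0.4, -0.5]
grip_width: 43.4
```

Run:
```python
from h import *
go((525.6,431.2,3.5),-.452+np.pi/2); print(arm.get_state()['force'])
cv2.imwrite('pics/w8.png',arm.get_image('wrist')[:,:,::-1])
```

```text
rel to radial deg 24.7
t 13.88 pos [526.  433.7   9.3] jaw az 64.2 tilt [-0. -0. -1.] j7 0.04 w 43.4
shift [-0.0008 -0.0024  0.0058] turn 0.1
[ 0.31532875  0.44512515 -0.48632455]
```

View pics/w8.png

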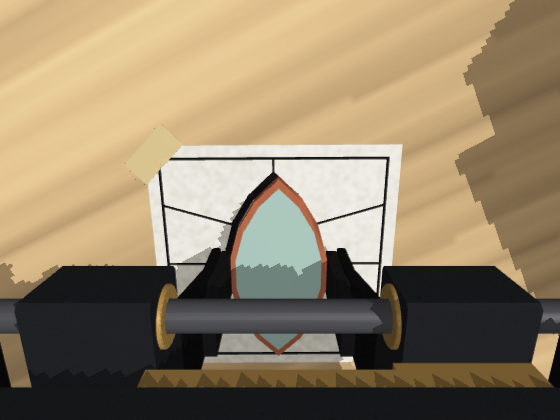

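Call:
apply_moves:
  targets:
    - [[0.035,-0.0005,-0.0025,0.002,0],[0.035,-0.0005,-0.0025,0.004,0],[0.035,-0.0005,-0.0025,0.006,0],[0.035,-0.0005,-0.0025,0.0062,0]]

```text
time_s: 14.42
position: [525.6, 431.3, 3.8]
tcp_rot: [0.702, 3.062, -0.0]
force: [-1.0, -2.1, 4.5]
grip_width: 43.4
```

Run:
```python
from h import *
go((525.6,431.2,3.3),-.452+np.pi/2); print(arm.get_state()['force'])
```

```text
rel to radial deg 24.7
t 14.43 pos [525.6 431.3   3.8] jaw az 64.2 tilt [ 0. -0. -1.] j7 0.04 w 43.4
shift [-0.0001 -0.      0.0005] turn 0.1
[-1.04544732 -2.13762536  4.4517201 ]
```

Touching bench (4.5 N), on target. Release.

Call:
apply_moves:
  targets:
    - [[0.05,0,0,0,0],[0.065,0,0,0,0],[0.065,0,0,0,0],[0.065,0,0,0,0]]

```text
time_s: 14.92
position: [525.4, 431.3, 3.2]
tcp_rot: [-0.701, -3.062, 0.0]
force: [0.0, -0.1, 0.2]
grip_width: 63.5
```

Call:
apply_moves:
  targets:
    - [[0.065,0,0,-0.02,0],[0.065,0,0,-0.07,0],[0.087,0,0,-0.12,0],[0.087,0,0,-0.15,0],[0.087,0,0,-0.15,0]]

```text
time_s: 15.55
position: [526.6, 433.3, 158.2]
tcp_rot: [0.7, 3.058, 0.009]
force: [-0.5, 0.5, -0.2]
grip_width: 84.3
```

Run:
```python
from h import *
wglass('wrist',fn='pics/w9.png')
go((348,293,150),np.arctan2(293,348))
```

```text
glass px [19.  64.8] [[350.288, 297.928], -0.66, 50.004, 33.052, 1344.173]
 glass px [274.  188.7] [[524.208, 430.742], -0.452, 78.415, 37.501, 2059.288]
rel to radial deg 0.0
t 15.6 pos [525.9 432.1 155.7] jaw az 64.2 tilt [ 0.003  0.002 -1.   ] j7 0.11 w 85.0
shift [ 0.0996 -0.2027  0.0049] turn 24.1
```

View pics/w9.png

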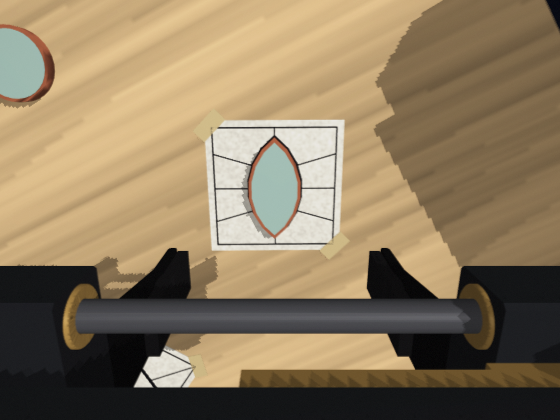

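Call:
apply_moves:
  targets:
    - [[0.087,0.025,-0.05,0,4],[0.087,0.05,-0.1,0,8],[0.087,0.075,-0.15,0,12],[0.087,0.1,-0.202,0.005,16],[0.087,0.1,-0.202,0.005,20]]

```text
time_s: 16.23
position: [343.7, 287.8, 146.2]
tcp_rot: [1.227, 2.887, -0.014]
force: [0.7, 1.0, 0.5]
grip_width: 87.1
```

Run:
```python
from h import *
r=wglass('wrist',fn='pics/w10.png')
go((348,293,16))
```

```text
glass px [288.5 191.3] [[347.448, 293.523], -0.997, 49.928, 49.168, 1884.438]
 glass px [548.9 219.6] [[520.407, 426.095], -0.573, 73.443, 20.775, 1069.353]
 glass px [244.9 353.6] [[428.199, 152.761], 0.205, 63.073, 41.674, 1337.204]
t 16.27 pos [345.9 289.8 147.2] jaw az 43.8 tilt [ 0.002 -0.006 -1.   ] j7 0.04 w 86.8
shift [0.0016 0.004  0.1312] turn 0
```

View pics/w10.png

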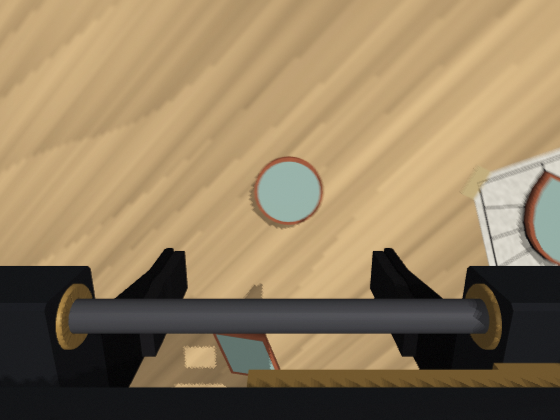

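Call:
apply_moves:
  targets:
    - [[0.087,0.002,0.003,0.05,0],[0.087,0.002,0.003,0.1,0],[0.087,0.002,0.003,0.125,0],[0.087,0.002,0.003,0.132,0],[0.087,0.002,0.003,0.132,0]]

```text
time_s: 16.9
position: [348.1, 296.9, 16.3]
tcp_rot: [-1.221, -2.893, 0.0]
force: [-0.0, -0.1, -0.1]
grip_width: 86.8
```

Run:
```python
from h import *
go((347.6,293.3,3.3))
```

```text
t 16.9 pos [348.1 296.9  16.3] jaw az 44.2 tilt [-0.001  0.001 -1.   ] j7 -0.21 w 86.8
shift [-0.0023 -0.0029  0.0129] turn 0
```

Call:
apply_moves:
  targets:
    - [[0.087,-0.002,-0.003,0.008,0],[0.08,-0.002,-0.003,0.0125,0],[0.07,-0.002,-0.003,0.0125,0],[0.06,-0.002,-0.003,0.0125,0],[0.045,-0.002,-0.003,0.0125,0]]

```text
time_s: 17.52
position: [347.6, 293.1, 4.0]
tcp_rot: [1.222, 2.894, 0.0]
force: [0.4, -0.2, 0.3]
grip_width: 57.6
```

Call:
apply_moves:
  targets:
    - [[0.045,0,0,0,0],[0.045,0,0,0,0],[0.045,0,0,0,0]]

```text
time_s: 17.9
position: [347.7, 293.1, 4.0]
tcp_rot: [1.223, 2.894, 0.0]
force: [0.4, -1.6, 2.7]
grip_width: 55.2
```

Run:
```python
from h import *
go((637.5,-228.5,110),-.2)
```

```text
rel to radial deg 8.3
t 17.9 pos [347.7 293.1   4. ] jaw az 44.2 tilt [ 0.  0. -1.] j7 -0.22 w 55.2
shift [-0.5761 -0.1558 -0.1059] turn 55.7
```

Call:
apply_moves:
  targets:
    - [[0.045,0,0,-0.012,0],[0.045,0,0,-0.06,0],[0.045,-0.045,-0.012,-0.106,0],[0.045,-0.095,-0.026,-0.106,0],[0.045,-0.15,-0.04,-0.106,0]]

```text
time_s: 18.52
position: [424.7, 156.3, 111.5]
tcp_rot: [1.22, 2.891, 0.001]
force: [1.1, -0.2, -0.5]
grip_width: 54.9
```

Call:
apply_moves:
  targets:
    - [[0.045,-0.055,-0.015,0,5],[0.045,-0.11,-0.03,0,10],[0.045,-0.165,-0.045,0,15],[0.045,-0.22,-0.06,0,20],[0.045,-0.275,-0.075,0,25]]

```text
time_s: 19.15
position: [562.0, -93.5, 110.5]
tcp_rot: [1.823, 2.558, 0.001]
force: [1.0, 1.6, 0.5]
grip_width: 55.1
```

Run:
```python
from h import *
go((637.5,-228.5,110),-.2)
wout('wrist',near=np.array([638,-228]),fn='pics/w11.png')
wout('wrist',near=np.array([641,206]))
```

```text
rel to radial deg 8.3
t 19.15 pos [562.  -93.5 110.5] jaw az 19.0 tilt [ 0.001  0.    -1.   ] j7 0.3 w 55.1
shift [-0.1523  0.0273  0.0006] turn 30.5
```

View pics/w11.png

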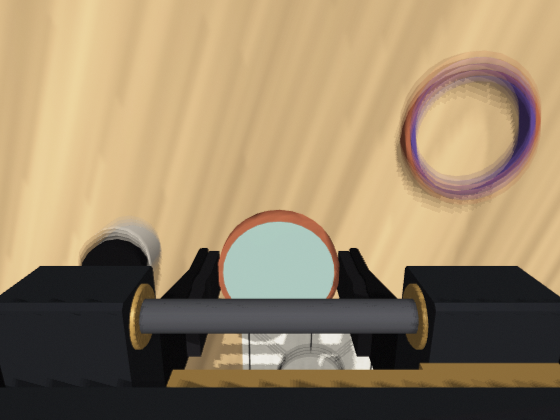

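Call:
apply_moves:
  targets:
    - [[0.045,-0.04,0.007,0,8],[0.045,-0.08,0.014,0,16],[0.045,-0.12,0.021,0,24],[0.045,-0.152,0.027,0,30],[0.045,-0.152,0.027,0,30]]

```text
time_s: 19.88
position: [636.8, -229.4, 109.8]
tcp_rot: [2.424, 1.998, -0.0]
force: [-0.0, -0.1, -0.1]
grip_width: 55.2
```

Call:
apply_moves:
  targets:
    - [[0.045,0,0,0.04,0],[0.045,0,0,0.07,0],[0.045,0,0,0.085,0],[0.045,0,0,0.085,0]]

```text
time_s: 20.38
position: [636.0, -225.4, 24.3]
tcp_rot: [-2.418, -2.003, 0.001]
force: [-0.8, 0.1, -0.3]
grip_width: 54.8
```

Run:
```python
from h import *
go((637.3,-228.3,10))
cv2.imwrite('pics/w12.png',arm.get_image('wrist')[:,:,::-1])
```

```text
t 20.38 pos [ 636.  -225.4   24.3] jaw az -10.7 tilt [-0.002  0.001 -1.   ] j7 -0.08 w 54.8
shift [-0.0026  0.0018  0.0143] turn 0
```

View pics/w12.png

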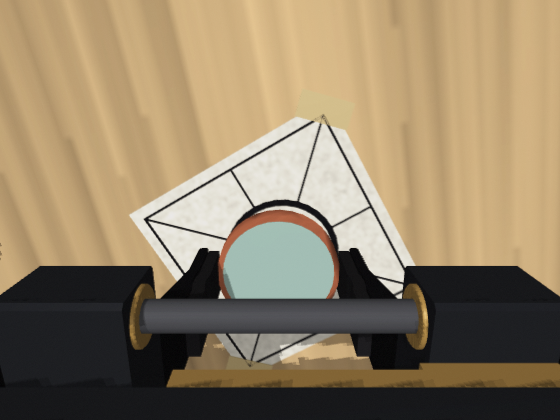

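Call:
apply_moves:
  targets:
    - [[0.045,-0.0025,0.002,0.008,0],[0.045,-0.0025,0.002,0.014,0],[0.045,-0.0025,0.002,0.014,0],[0.045,-0.0025,0.002,0.014,0]]

```text
time_s: 20.92
position: [638.3, -229.4, 11.0]
tcp_rot: [2.421, 2.002, 0.0]
force: [-0.6, 0.4, -0.8]
grip_width: 55.2
```

Run:
```python
from h import *
go((637.3,-228.3,3.8))
cv2.imwrite('pics/w13.png',arm.get_image('wrist')[:,:,::-1])
```

```text
t 20.93 pos [ 638.3 -229.4   11. ] jaw az -10.8 tilt [ 0. -0. -1.] j7 -0.08 w 55.2
shift [ 0.0009 -0.0012  0.0072] turn 0
```

View pics/w13.png

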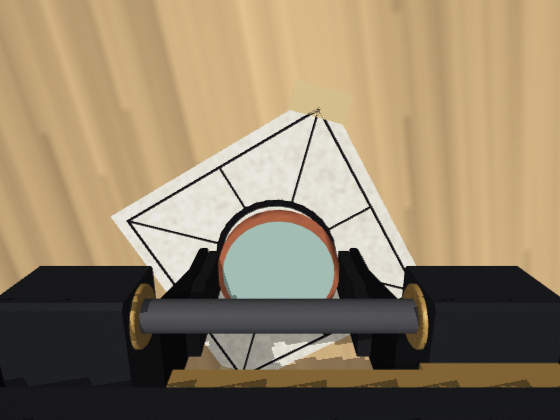

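Call:
apply_moves:
  targets:
    - [[0.045,0.001,-0.001,0.003,0],[0.045,0.001,-0.001,0.006,0],[0.045,0.001,-0.001,0.0072,0],[0.045,0.001,-0.001,0.0075,0]]

```text
time_s: 21.48
position: [637.3, -228.0, 4.0]
tcp_rot: [-2.42, -2.002, 0.001]
force: [-1.8, 1.2, 6.6]
grip_width: 55.6
```

Run:
```python
from h import *
go((637.3,-228.3,3.8)); print(arm.get_state()['force'])
cv2.imwrite('pics/w14.png',arm.get_image('wrist')[:,:,::-1])
```

```text
t 21.48 pos [ 637.3 -228.     4. ] jaw az -10.8 tilt [-0.001 -0.    -1.   ] j7 -0.08 w 55.6
shift [-0.0003  0.      0.0002] turn 0
[-1.75393868  1.15772125  6.61934057]
```

View pics/w14.png

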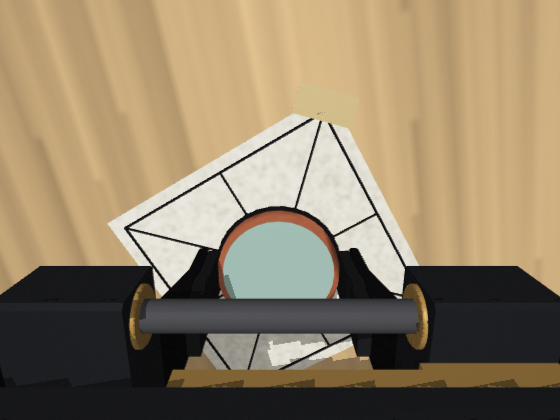

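Round piece sits concentric on the circle, in contact. Release and lift.

Call:
apply_moves:
  targets:
    - [[0.06,0,0,0,0],[0.075,0,0,0,0],[0.075,0,0,0,0],[0.075,0,0,0,0]]

```text
time_s: 22.02
position: [637.4, -228.3, 3.2]
tcp_rot: [-2.421, -2.002, 0.0]
force: [-0.6, -0.2, 0.3]
grip_width: 73.6
```

Call:
apply_moves:
  targets:
    - [[0.075,0,0,-0.02,0],[0.075,0,0,-0.07,0],[0.087,0,0,-0.12,0],[0.087,0,0,-0.15,0],[0.087,0,0,-0.15,0]]

```text
time_s: 22.65
position: [639.8, -228.6, 158.5]
tcp_rot: [2.415, 1.998, 0.006]
force: [0.7, -0.3, 0.2]
grip_width: 86.3
```

Run:
```python
from h import *
wglass('wrist',fn='pics/w15.png')
for t in('top','scene'):
    print(t);wglass(t,lo=80,hi=500)
go((433,152.5,150),.07+1.044)
go((433,152.5,150),.07-1.044)
print(np.degrees([np.arctan2(206,641)]))
```

```text
glass px [273.3 189.5] [[636.161, -227.717], -0.255, 49.572, 49.851, 1896.975]
top
 glass px [548.   61.3] [[895.681, -654.353], 0.241, 63.732, 63.125, 2074.127]
 glass px [377.6 166.3] [[634.302, -219.527], 0.34, 48.17, 32.662, 791.214]
 glass px [106.  215.7] [[525.686, 429.475], -0.446, 75.556, 36.955, 1888.689]
 glass px [222. 253.] [[432.086, 151.257], 0.069, 70.294, 37.767, 1378.321]
scene
 glass px [531.2 137.7] [[309.082, 759.105], 1.089, 71.995, 52.461, 2474.942]
 glass px [326.6 187. ] [[434.117, 153.328], 0.084, 58.342, 35.934, 1207.879]
 glass px [440.6 210.4] [[526.862, 432.322], -0.442, 73.295, 36.129, 1707.778]
 glass px [ 90.9 224.6] [[502.476, -446.147], 0.076, 67.113, 32.612, 1897.397]
 glass px [176.9 269.7] [[639.264, -227.353], -1.277, 48.28, 47.245, 1655.391]
rel to radial deg 44.4
t 22.8 pos [ 636.8 -228.1  152.8] jaw az -10.8 tilt [-0.001  0.    -1.   ] j7 -0.03 w 86.4
shift [ 0.3357 -0.2715  0.0031] turn -74.6
rel to radial deg -75.2
t 22.8 pos [ 636.8 -228.1  152.8] jaw az -10.8 tilt [-0.001  0.    -1.   ] j7 -0.03 w 86.4
shift [ 0.3357 -0.2715  0.0031] turn 45.0
[17.81599548]
```

View pics/w15.png

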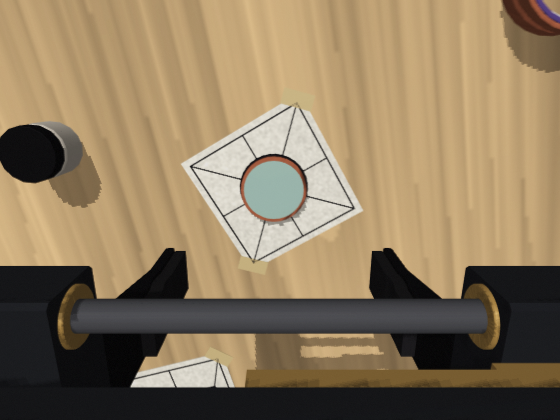

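Call:
apply_moves:
  targets:
    - [[0.087,0.042,-0.034,0,0],[0.087,0.09,-0.073,0,0],[0.087,0.138,-0.112,0,0],[0.087,0.186,-0.151,0,5],[0.087,0.234,-0.19,0,10]]

```text
time_s: 23.42
position: [492.6, 38.8, 152.0]
tcp_rot: [-2.588, -1.779, 0.003]
force: [0.4, 0.3, 0.4]
grip_width: 87.3
```

Run:
```python
from h import *
go((433,152.5,150),.07-1.044)
```

```text
rel to radial deg -75.2
t 23.43 pos [492.6  38.8 152. ] jaw az -21.0 tilt [-0.002  0.    -1.   ] j7 -0.54 w 87.3
shift [ 0.0848 -0.0964  0.0022] turn 34.8
```

Call:
apply_moves:
  targets:
    - [[0.087,0.036,-0.041,0,9],[0.087,0.07,-0.08,0,18],[0.087,0.085,-0.096,0,27],[0.087,0.085,-0.096,0,34.8],[0.087,0.085,-0.096,0,34.8]]

```text
time_s: 24.05
position: [434.2, 150.6, 152.3]
tcp_rot: [-3.0, -0.932, 0.003]
force: [-0.4, 0.1, -0.4]
grip_width: 87.1
```

Run:
```python
from h import *
r=wglass('wrist',fn='pics/w16.png')
wout('wrist',near=np.array([641,206]))
for x in r: go((*x[0],16),x[1]-1.044)
```

```text
glass px [275.1 192.6] [[431.089, 152.437], 0.075, 73.907, 42.422, 1554.123]
rel to radial deg -75.0
t 24.15 pos [434.7 150.3 152.6] jaw az -55.5 tilt [-0.002 -0.    -1.   ] j7 -1.34 w 87.2
shift [-0.0016 -0.0037  0.1366] turn 0.0
```

View pics/w16.png

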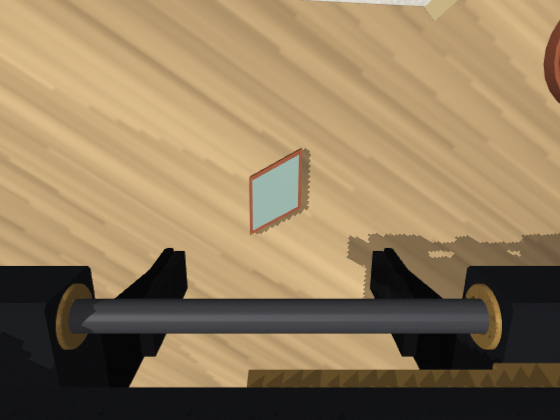

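Call:
apply_moves:
  targets:
    - [[0.087,-0.001,-0.0035,0.05,0],[0.087,-0.001,-0.0035,0.1,0],[0.087,-0.001,-0.0035,0.13,0],[0.087,-0.001,-0.0035,0.137,0],[0.087,-0.001,-0.0035,0.137,0]]

```text
time_s: 24.78
position: [432.6, 153.1, 16.6]
tcp_rot: [-3.001, -0.929, 0.0]
force: [-0.3, -0.4, 0.8]
grip_width: 86.8
```

Run:
```python
from h import *
go((431.7,152.4,3.3),.075-1.044)
```

```text
rel to radial deg -75.0
t 24.77 pos [432.6 153.1  16.6] jaw az -55.6 tilt [-0.  0. -1.] j7 -1.52 w 86.8
shift [-0.0011  0.      0.0133] turn -0.1
```

Call:
apply_moves:
  targets:
    - [[0.08,-0.001,0,0.009,0],[0.07,-0.001,0,0.0128,0],[0.06,-0.001,0,0.0128,0],[0.045,-0.001,0,0.0128,0],[0.035,-0.001,0,0.0128,0]]

```text
time_s: 25.4
position: [431.7, 152.6, 3.7]
tcp_rot: [3.001, 0.929, 0.001]
force: [-0.3, 0.3, -0.3]
grip_width: 47.8
```

Call:
apply_moves:
  targets:
    - [[0.035,0,0,0,0],[0.035,0,0,0,0],[0.035,0,0,0,0],[0.035,0,0,0,0]]

```text
time_s: 25.9
position: [431.7, 152.6, 3.7]
tcp_rot: [3.001, 0.929, 0.0]
force: [-0.2, -1.2, 2.0]
grip_width: 43.0
```

Run:
```python
from h import *
go((600,130,110),.58-1.044)
go((641,206.2,110),.58-1.044)
```

```text
rel to radial deg -38.8
t 25.9 pos [431.7 152.6   3.7] jaw az -55.6 tilt [ 0. -0. -1.] j7 -1.54 w 43.0
shift [ 0.1262  0.1137 -0.1063] turn -29.0
rel to radial deg -44.4
t 25.9 pos [431.7 152.6   3.7] jaw az -55.6 tilt [ 0. -0. -1.] j7 -1.54 w 43.0
shift [ 0.203   0.074  -0.1063] turn -29.0
```

Call:
apply_moves:
  targets:
    - [[0.035,0,0,-0.012,0],[0.035,0,0,-0.06,-5],[0.035,0.04,0.015,-0.106,-13],[0.035,0.08,0.03,-0.106,-21],[0.035,0.1,0.037,-0.106,-29]]

```text
time_s: 26.52
position: [537.4, 178.6, 111.0]
tcp_rot: [2.67, 1.655, 0.004]
force: [-0.2, -0.4, -1.2]
grip_width: 42.6
```

Call:
apply_moves:
  targets:
    - [[0.035,0,0,0,0],[0.035,0,0,0,0]]

```text
time_s: 26.78
position: [533.7, 178.4, 109.4]
tcp_rot: [-2.674, -1.649, 0.002]
force: [-0.5, -0.5, -0.2]
grip_width: 42.8
```

Run:
```python
from h import *
wout('wrist',near=np.array([641,206]),fn='pics/w17.png')
go((641,206.2,80),.58-1.044)
```

```text
cell px [399.  101.5] [[639.697, 206.074], 0.555, 78.034, 45.595, 1790.415]
rel to radial deg -44.4
t 26.82 pos [533.7 178.3 109.4] jaw az -26.7 tilt [-0.001 -0.001 -1.   ] j7 -1.04 w 42.8
shift [0.0731 0.0834 0.0293] turn -0.1
```

View pics/w17.png

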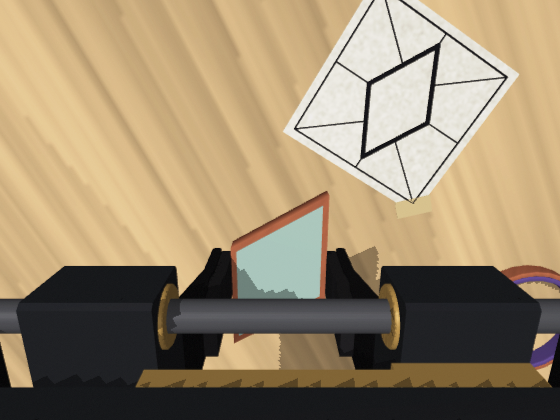

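Call:
apply_moves:
  targets:
    - [[0.035,0.03,0.035,0,1.2],[0.035,0.06,0.07,0,1.2],[0.035,0.073,0.083,0.03,1.2],[0.035,0.073,0.083,0.065,1.2],[0.035,0.073,0.083,0.085,1.2]]

```text
time_s: 27.45
position: [640.1, 206.0, 22.7]
tcp_rot: [-2.69, -1.622, 0.005]
force: [-0.1, -0.1, -0.1]
grip_width: 42.9
```

Call:
apply_moves:
  targets:
    - [[0.035,0,0,0,0],[0.035,0,0,0,0]]

```text
time_s: 27.7
position: [642.5, 206.9, 26.2]
tcp_rot: [2.69, 1.622, 0.003]
force: [0.9, -0.5, -0.7]
grip_width: 43.1
```

Run:
```python
from h import *
go((640.3,206.2,10),.557-1.044)
```

```text
rel to radial deg -45.8
t 27.7 pos [642.5 206.9  26.2] jaw az -27.8 tilt [ 0.002  0.    -1.   ] j7 -1.14 w 43.1
shift [-0.0017 -0.0016  0.0162] turn 0.1
```

Call:
apply_moves:
  targets:
    - [[0.035,-0.0017,-0.0016,0.008,0],[0.035,-0.0017,-0.0016,0.015,0],[0.035,-0.0017,-0.0016,0.018,0],[0.035,-0.0017,-0.0016,0.018,0]]

```text
time_s: 28.2
position: [639.4, 205.7, 6.1]
tcp_rot: [-2.69, -1.623, 0.001]
force: [0.0, 0.5, 0.1]
grip_width: 42.9
```

Run:
```python
from h import *
go((640.3,206.2,3.7),.557-1.044)
cv2.imwrite('pics/w18.png',arm.get_image('wrist')[:,:,::-1])
```

```text
rel to radial deg -45.8
t 28.2 pos [639.4 205.7   6.1] jaw az -27.8 tilt [-0.001 -0.    -1.   ] j7 -1.14 w 42.9
shift [0.0008 0.0006 0.0024] turn 0.1
```

View pics/w18.png

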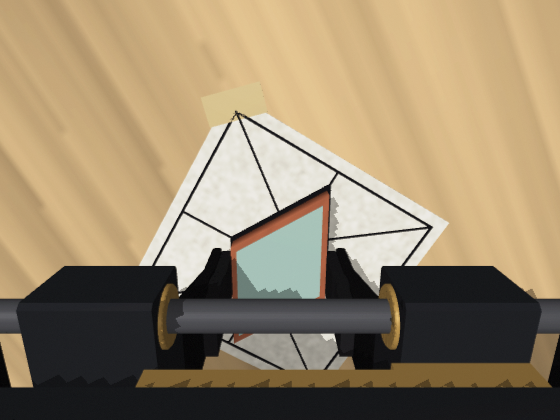

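Diamond hovers a couple of mm above its outline, edges matching. Lower and release.

Call:
apply_moves:
  targets:
    - [[0.035,0.0008,0.0005,0.001,0],[0.035,0.0008,0.0005,0.002,0],[0.035,0.0008,0.0005,0.003,0],[0.035,0.0008,0.0005,0.003,0]]

```text
time_s: 28.75
position: [640.6, 206.4, 3.8]
tcp_rot: [2.69, 1.623, 0.0]
force: [0.3, -0.3, 1.6]
grip_width: 42.5
```

Run:
```python
from h import *
go((640.3,206.2,3.7),.557-1.044); print(arm.get_state()['force'])
```

```text
rel to radial deg -45.8
t 28.75 pos [640.6 206.4   3.8] jaw az -27.8 tilt [ 0. -0. -1.] j7 -1.15 w 42.5
shift [-0.0003 -0.0001  0.0001] turn 0.1
[ 0.27598301 -0.27521456  1.58719653]
```

Call:
apply_moves:
  targets:
    - [[0.045,0,0,0,0],[0.065,0,0,0,0],[0.065,0,0,0,0],[0.065,0,0,0,0]]

```text
time_s: 29.25
position: [640.4, 206.3, 3.4]
tcp_rot: [2.69, 1.623, -0.0]
force: [0.3, -0.5, 0.4]
grip_width: 62.8
```

Call:
apply_moves:
  targets:
    - [[0.065,0,0,-0.02,0],[0.065,0,0,-0.07,0],[0.065,0,0,-0.12,0],[0.065,0,0,-0.17,0],[0.065,0,0,-0.17,0]]

```text
time_s: 29.88
position: [643.1, 208.3, 180.6]
tcp_rot: [2.688, 1.622, 0.016]
force: [-0.6, 0.5, -0.1]
grip_width: 64.6
```

Run:
```python
from h import *
wglass('wrist',fn='pics/w19.png')
for t in('scene',):
    print(t);wglass(t,lo=80,hi=500,fn='pics/s19.png')
```

```text
glass px [27.8 17.7] [[531.045, 423.145], -0.282, 56.985, 30.754, 1187.77]
 glass px [275.3 188.8] [[639.461, 206.334], 0.561, 72.213, 42.151, 1537.328]
scene
 glass px [109.6  19.5] [[-334.327, -513.517], 0.325, 169.681, 22.383, 2261.182]
 glass px [130.4  20.3] [[-322.674, -439.286], 0.265, 160.275, 27.049, 2115.713]
 glass px [531.1 137.7] [[308.958, 758.89], 1.088, 71.682, 51.962, 2443.363]
 glass px [440.6 210.4] [[526.792, 432.123], -0.438, 73.29, 36.106, 1738.003]
 glass px [ 90.8 224.7] [[502.663, -446.404], 0.078, 66.376, 31.072, 1794.95]
 glass px [361.7 258.2] [[642.621, 207.578], 0.574, 63.391, 38.852, 1273.445]
 glass px [176.9 269.6] [[639.053, -227.384], -0.867, 46.676, 45.65, 1592.052]
```

View pics/w19.png

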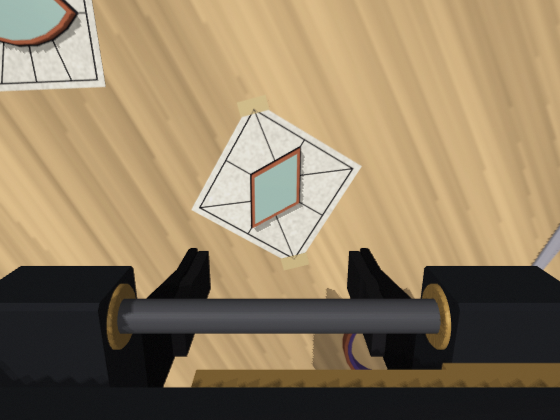

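Diamond lies on its outline at (275,189). Last check of everything, including the bystanders.

Run:
```python
from h import *
a=cv2.imread('pics/scene0.png');b=cv2.imread('pics/s19.png')
for n,(x0,x1,y0,y1) in {'roll':(250,305,250,300),'jar':(193,222,187,220)}.items():
    A=a[y0:y1,x0:x1].astype(np.float32).mean(2);B=b[y0:y1,x0:x1].astype(np.float32).mean(2)
    print(n,cv2.phaseCorrelate(A,B),np.abs(A-B).mean())
```

```text
roll ((-0.06965298735137893, -0.7957340145180147), 0.5631057348251343) 18.781092
jar ((-0.09274015050629636, 0.09953940331341471), 1.125251305544818) 16.786139
```

View pics/s19.png

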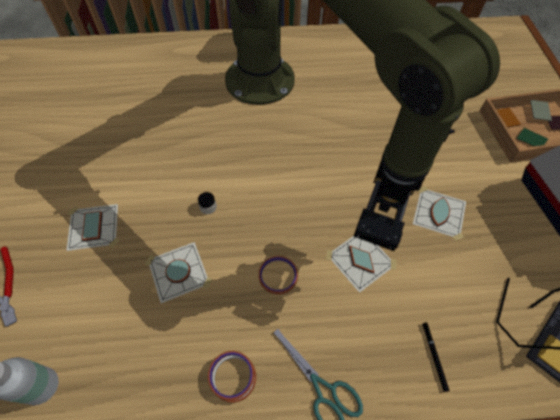

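All four pieces lie on their outlines. The roll (278,275) and jar (206,203) are where they were.

```bash
python3 -c "
from workcell import arm
print(arm.finish_job(),arm.get_state()['time_s'])"
```

```text
the job is handed in; nothing more can be done
the job is handed in; nothing more can be done
```

I laid all four glass pieces (bar, petal, round, diamond) flat on their matching patterns and handed the job in about 30 s into the 128 s allowed. Each piece was lowered until it touched the bench, then released.

- **Placement:** in my last checks the wrist and scene cameras each put every piece within about 1.3 mm of the centre of its outline. Turn matched to within about 0.01 rad.
- **Disagreements:** the top and scene cameras differed by up to 2–3 mm in absolute position. They also put the measured heights 2–4 mm low against the known bench and piece heights, so I relied on comparing piece and outline within one camera. For the diamond's turn, the wrist camera gave 0.555 rad and the other two 0.58; I used the closer wrist view.
- **Top camera:** the arm partly hid the round piece from it mid-job, and I took no top picture at the end.
- **Foil roll and flux jar:** nothing touched them. In the scene images from before and after, the jar moved less than 0.1 pixel. The roll's automatic comparison was disturbed by the arm's shadow (0.8 pixel shift), but it looks in the same place by eye.

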